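# Park the games caddy on its roller catch

### The job

Take the wheeled games caddy by its push bar and push it across the shelf on its wheels, with the marble jar standing in it, until both front castors trail straight well before it reaches its bay. Then steer it into the yellow-marked bay and press it home on the roller catch by feel, until it clicks and rests against the rubber stop, firmly but without ramming it. Let go, and leave the other games things where they are.

Things in the scene. Friction and masses are not known exactly. Their poses are not given: they have to be found in the camera images.
- caddy: Birch plywood tray on four 25 mm wheels: 180 long (its x), 130 wide, tray floor 44 mm and rim 73 mm above the shelf. About 0.5 kg plus the jar. Origin on the shelf under its centre; +x is the way it is pushed, z up. The two rear wheels (66 mm behind the origin) are fixed straight; the two front castors swivel freely.
- push_bar (a point): Middle of the steel push bar at the caddy's rear: round, 10 mm thick, 96 mm long across the caddy (its y), level, 120 mm above the shelf, 88 mm behind the caddy's origin, on two uprights at its ends (48 mm either side). Same axes as the caddy. The bar can be gripped from above.
- strike (a point): Centre of the round upright steel head (10 mm diameter, 14 mm high, centre 55 mm above the shelf) of the strike on the caddy's nose, on its centre line, 118 mm ahead of its origin, on a 4 mm thick neck. Same axes as the caddy.
- castor_left (a joint): Swivel angle of the left front castor (pivot 62 mm ahead of the caddy's origin, 48 mm to its left). 0: wheel straight behind its pivot, as it trails when pushed forward; positive is counter-clockwise from above; starts swung 0.9 to 2.3 rad. The wheel runs 13 mm off its pivot, so some 60 mm of straight pushing trails it.
- castor_right (a joint): The same for the right front castor; starts anywhere within 2.3 rad either way.
- bay: The caddy's parking bay, fixed: wooden back board (200 wide, 85 high, face 82 mm beyond the origin), before it a block (40 high, 60 wide) with an aluminium double roller catch; yellow lines on the shelf 85 mm either side and 234 mm before the origin. Origin on the shelf under the nominal middle between the rollers; +x is the way in. Pushing it in with over 12 N is ramming.
- catch_place (a point): Nominal middle between the catch's rollers, 55 mm above the bay's origin, same axes. Two upright sprung rollers, 10 mm in diameter, 6 mm apart, at 48 to 62 mm height, then a rubber stop. The catch is screwed down through slots: it really sits anywhere up to 15 mm before or beyond this point along x, exactly centred in y.
- catch_stop (a point): Nominal place of the strike's head when home: 3 mm beyond catch_place. The head touches the rollers 6 mm before their line, passes between them with 6 to 8 N, is drawn in and meets the rubber stop 3 mm beyond their line. As the catch may be 15 mm off, feel for it: push slowly on past the first 6 to 8 N until the force drops, then rises quickly.
- marble_jar: Glass jar of marbles with an aluminium screw cap, 66 mm diameter, 98 mm high, about 0.24 kg, standing loose in the caddy's tray about 35 mm ahead of the caddy's origin; origin at the centre of its base. Its top is 142 mm above the shelf.
- tin: Grey aluminium tin with a latch, 89 x 129 x 49 mm. Leave alone. Origin at the centre of its underside.
- dice_cup: Black plastic dice cup, 76 mm diameter, 95 mm high. Leave alone. Origin at the centre of its underside.
- timer: Yellow silicone game timer with a toggle switch, 62 x 62 x 36 mm. Leave alone. Origin at the centre of its underside.
- cube0: Green wooden cube, 30 mm, beyond the tray's start. Leave alone. Origin at the centre of its underside.
- cube1: Green wooden cube, 30 mm, beyond the tray's start. Leave alone. Origin at the centre of its underside.
- cube2: Green wooden cube, 30 mm, beyond the tray's start. Leave alone. Origin at the centre of its underside.
- cube3: Green wooden cube, 30 mm, near the timer. Leave alone. Origin at the centre of its underside.

How it is judged:
On the way:
1. both front castors trail straight (within 0.25 rad) while the strike is still more than 60 mm short of the bay's origin (value of joint castor_left between -0.25 and 0.25 rad and value of joint castor_right between -0.25 and 0.25 rad and x of strike in the frame of bay below -0.06 m), for 0.1 s.
At the end, for the whole second after the job is handed in: The caddy rests on its wheels in the bay, square within 0.1 rad, strike within 6 mm of the centre line and 15 mm before to 21 mm beyond the bay's origin, held on the stop by the catch (over 3 N between caddy and bay); the marble jar stands upright in the tray (x of strike in the frame of bay between -0.015 and 0.021 m and y of strike in the frame of bay between -0.006 and 0.006 m and angle between the x axis of caddy and the x axis of bay, either way round below 0.1 rad and contact force between caddy and bay above 3 N and linear speed of caddy below 0.01 m/s and height (world z) of caddy below 0.004 m and angle between caddy's own z axis and vertical below 0.06 rad and horizontal distance between marble_jar and caddy below 0.08 m and z of marble_jar in the frame of caddy below 0.05 m and angle between marble_jar's own z axis and vertical below 0.1 rad); the robot touches nothing.
It fails at once if the caddy is rammed into the catch or the bay (rollers and stop together bear more than 30 N; at rest at home they bear about 15 N) (contact force between caddy and bay above 30 N).
It fails at once if the caddy is lifted or tipped off its wheels (10 mm, 0.12 rad) (height (world z) of caddy above 0.01 m or angle between caddy's own z axis and vertical above 0.12 rad).
It fails at once if the marble jar is tipped (angle between marble_jar's own z axis and vertical above 0.3 rad).
It fails at once if another games thing is moved more than 20 mm (distance of any of tin, dice_cup, timer, cube0, cube1, cube2, cube3 from where it was at the start of the episode above 0.02 m).
It also fails if it takes over 67 s, if anything falls off the work surface, if the arm or the gripper's body presses on something with over 40 N, if the wrist force passes 120 N, or if a joint passes its speed limit or range.

### The arm

A 7-joint arm with a two-finger parallel gripper is mounted at the origin on the work surface. World frame = base frame: x ahead of the robot, y to its left, z up, the work surface at z = 0. Lengths are in m, angles in rad, forces in N, time in s.
With the tool pointing down it reaches from about 0.425 to 0.95 m from the base axis. Payload 4.7 kg.
Tool frame: the origin (TCP) lies midway between the tips of the shut fingers; the grasp point (between the pads) lies 19 mm behind it; z points along the fingers, y is the direction in which the jaws open and shut (so a half turn about z gives the same grasp; the last joint's range is limited). The gripper opens to 87 mm and grips with 3 to 60 N. Pads are 19 mm wide; open, the fingers measure 117 mm over their backs; the gripper's body (75 mm by 190 mm) begins 51 mm behind the grasp point.
Start: joints at [1.3, 0.469, -0.049, 1.532, 0.024, 1.141, -0.082], TCP at [0.162, -0.655, 0.223] pointing down, gripper open.
Joint ranges: [-2.59, 2.59], [-0.33, 1.99], [-1.39, 1.29], [0.1, 2.45], [-1.04, 4.18], [0.21, 1.99], [-2.66, 2.66]. Speed limits (rad/s): [2.57, 2.57, 3.14, 3.14, 3.14, 3.14, 3.14].

### API

Orientations are given as a rotation vector (axis times angle).
In Python, from station import ctrl gives the robot as it stands.
- The arm moves only by the shell command python3 -m jog 'ROWS' [OPENING] [FORCE]. ROWS is JSON, a list of rows, each a list of 4 numbers: the shift along the world's x, y, z in cm, then the turn about the world's z in degrees. A call has exactly 8 rows; each row shifts and turns the commanded pose from where the row before left it; what a row does not reach is not made up. A row lasts 1/10 s, in which the tool goes at most 50 mm and 8.59 degrees, less where a joint would pass 70% of its speed; a pose out of reach is approached as far as the arm can. A call with a gripper value outside its range is refused whole. OPENING is the finger opening in cm, from 0 to 8.7, set as the call begins (- or left out, the last holds). The fingers move at their own pace and stop on an object; FORCE is the grip in N (left out, the last holds). Time passes only in rows, so rows that do not move let the fingers close, or fill a call up. It gives the time, the measured TCP pose, the force and the opening at its end, in the units of the state.
- ctrl.read_state(): the state, without advancing time (a new reading comes with each control period).
- ctrl.read_camera(name): name is "scene" or "top"; returns (picture, depth): 420x560x3 uint8, blue, green, red; 420x560 float32, m along the optical axis (not along the pixel's ray), 0 where there is no reading.
- ctrl.calibration(name): a dict with "intrinsics" (3x3 intrinsics, pixels), "R" (3x3) and "t" (3): a world point X has camera coordinates R X + t. Camera axes: x right, y down, z forward; pixel columns grow to the right and rows downward; lengths in m; the calibration is good to about 2 mm. A picture is of the moment at which its call begins. calibration takes no time and is no camera call.
- ctrl.finish_job(): hands the job in, once; it reports no verdict.
The state is a dict: "time": time; "joint_pos": joint angles; "qvel": joint speeds; "effort": joint torques, N m; "tool_pos": TCP position; "orientation": TCP orientation; "wrist_force": force on the tool from outside, world axes, zero at the start; "moment": the same for the moment, N m; "gripper_width": finger opening in m.
Only numpy, scipy, OpenCV 4.12 (cv2) and the standard library are available. Lean on these libraries where they do the work, as an engineer would, in place of code of your own. Each camera call takes 0.05 s, during which the arm holds its last target.

## Working session

There is one attempt and no reset: what is moved stays moved. The work goes in short steps, Python scripts to look and compute and a shell command to move; the robot and the scene stay as the last step left them, time stands still between calls to the robot, and variables do not carry over. Pictures are saved under pics/ and viewed, and the job is handed in when it is done.

```bash
ls; mkdir -p pics; python3 - <<'E'
from station import ctrl
import cv2,numpy as np
for n in ("top","scene"):
    im,d=ctrl.read_camera(n); cv2.imwrite(f"pics/{n}0.png",im); np.savez(f"{n}0.npz",im=im,d=d)
    c=ctrl.calibration(n); print(n,c["intrinsics"],c["R"],c["t"])
print(ctrl.read_state())
E
```

```text
pics
top [[529.75395888   0.         278.9358512 ]
 [  0.         529.75395888 212.25796436]
 [  0.           0.           1.        ]] [[-0.00926838 -0.99989967  0.01071238]
 [-0.99926668  0.00886344 -0.03724981]
 [ 0.03715113 -0.01104977 -0.99924857]] [0.00226636 0.55900593 1.32959944]
scene [[487.2399952    0.         283.13177244]
 [  0.         487.2399952  208.91561391]
 [  0.           0.           1.        ]] [[ 0.44949887  0.89320183 -0.01188481]
 [ 0.68411946 -0.35277354 -0.63838186]
 [-0.57439649  0.27882129 -0.76962806]] [-0.28295028 -0.32881021  1.47769036]
{'time': 0.1, 'joint_pos': array([ 1.30012554,  0.46938985, -0.04859449,  1.53358561,  0.02412748,
        1.14098363, -0.08231138]), 'qvel': array([-0.00032954, -0.00131364, -0.00041835, -0.00356748,  0.00117418,
        0.00038343, -0.00029391]), 'effort': array([ 1.08323296e-03, -5.09171534e+01, -8.08115210e-02, -2.36830616e+01,
       -6.14940771e-02,  3.44696094e-02,  2.54516254e-05]), 'tool_pos': array([ 0.16148563, -0.65484153,  0.22158006]), 'orientation': array([-3.11691905e+00, -3.78681929e-01,  4.71637481e-04]), 'wrist_force': array([-0.1537805 ,  0.55129675,  0.85138128]), 'moment': array([0.01503104, 0.00058445, 0.01219003]), 'gripper_width': 0.08712412535413044}
```

View pics/top0.png

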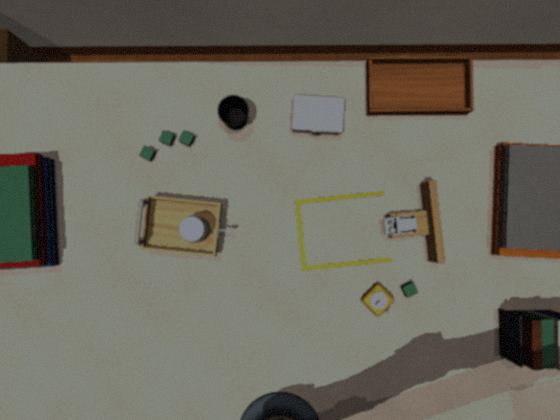

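View pics/scene0.png

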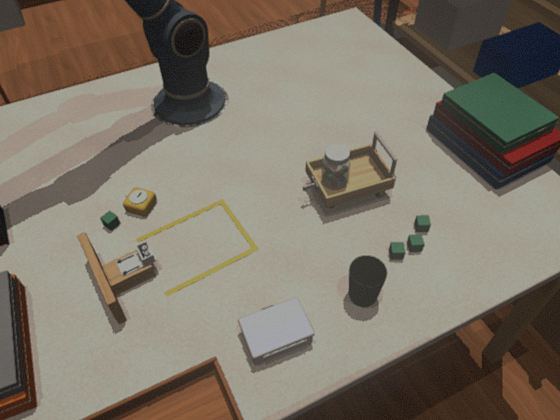

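The top view shows the caddy at (180,225) with its push bar at (143,221) and strike at (235,226). The bay has its line corners at (297,202) and (303,269), and its catch near (390,225). The dice cup, tin, cubes and timer are clear of the path. Next I'll enlarge these areas to measure them.

```bash
cat > h.py <<'E'
import numpy as np,cv2
from station import ctrl
def proj(n,X):
    c=ctrl.calibration(n); p=(np.atleast_2d(X)@c["R"].T+c["t"])@c["intrinsics"].T
    return p[:,:2]/p[:,2:]
def at_z(n,uv,z):
    c=ctrl.calibration(n); R,t,K=c["R"],c["t"],c["intrinsics"]
    o=-R.T@t; d=R.T@np.linalg.inv(K)@np.r_[uv,1.]
    return o+d*(z-o[2])/d[2]
def crop(im,x0,y0,x1,y1,s,fn):
    cv2.imwrite(fn,cv2.resize(im[y0:y1,x0:x1],None,fx=s,fy=s,interpolation=cv2.INTER_CUBIC))
E
python3 - <<'E'
from h import *
a=np.load("top0.npz"); im=cv2.convertScaleAbs(a["im"],alpha=1.4)
crop(im,130,180,250,270,6.5,"pics/c0.png")
crop(im,290,170,450,280,5,"pics/b0.png")
# push through depth: points by height in caddy/bay windows
d=a["d"];c=ctrl.calibration("top");K=c["intrinsics"]
v,u=np.mgrid[:420,:560]
P=np.stack([(u-K[0,2])/K[0,0]*d,(v-K[1,2])/K[1,1]*d,d],-1)
W=(P-c["t"])@c["R"]
np.save("W0.npy",W)
def box(x0,y0,x1,y1,zl,zh):
    w=W[y0:y1,x0:x1].reshape(-1,3); m=(w[:,2]>zl)&(w[:,2]<zh); w=w[m]
    r=cv2.minAreaRect(w[:,:2].astype(np.float32)*1000); print(len(w),w.mean(0).round(4),r)
box(130,185,160,265,.105,.135)
box(130,185,250,265,.062,.085)
box(130,185,245,265,.136,.15)
box(410,170,450,280,.075,.095)
box(222,215,245,240,.03,.07)
print(np.median(W[300:400,100:200,2]))
E
```

```text
207 [0.5358 0.3232 0.1223] ((536.464111328125, 323.6955871582031), (11.373321533203125, 104.65099334716797), 84.1139144897461)
773 [0.526  0.2358 0.0711] ((524.8294677734375, 223.83346557617188), (216.01174926757812, 130.08314514160156), 83.71318054199219)
493 [0.5181 0.1997 0.1407] ((518.025146484375, 199.85003662109375), (56.42263412475586, 56.01958084106445), 70.55623626708984)
698 [ 0.5307 -0.3775  0.0833] ((530.9931030273438, -378.40557861328125), (199.75868225097656, 20.7125244140625), 5.213544845581055)
26 [0.5138 0.1234 0.0591] ((513.9367065429688, 125.53316497802734), (21.79251480102539, 7.30128812789917), 89.48233795166016)
-0.0013145949690732419
```

View pics/c0.png

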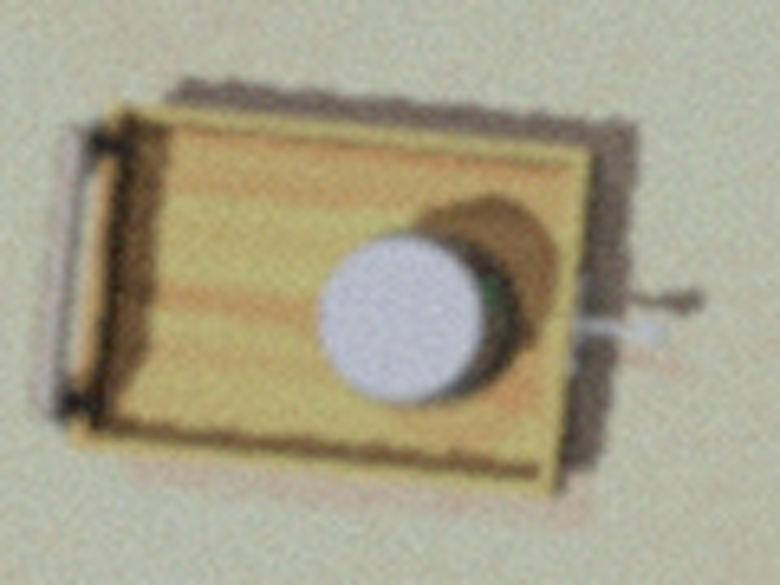

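View pics/b0.png

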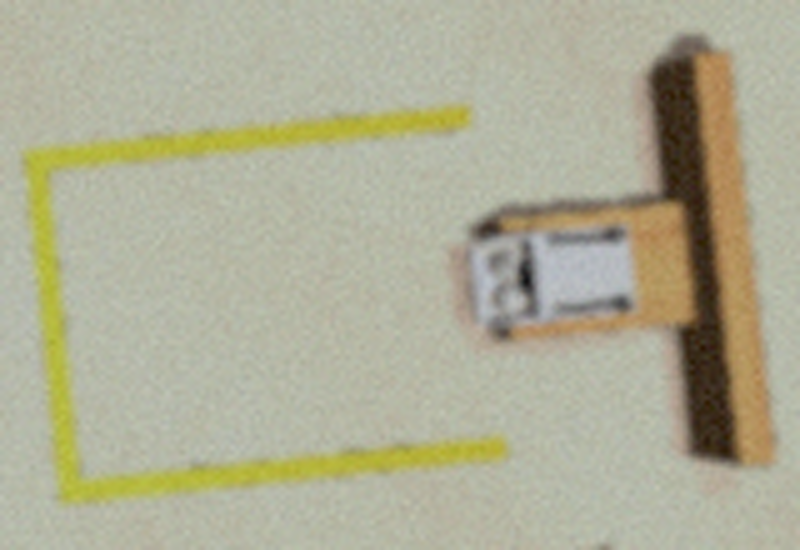

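```bash
python3 - <<'E'
from h import *
from scipy.optimize import least_squares
a=np.load("top0.npz"); im=a["im"];W=np.load("W0.npy")
hsv=cv2.cvtColor(im,cv2.COLOR_BGR2HSV)
m=cv2.inRange(hsv,(24,130,90),(36,255,255)); m[:185]=0;m[275:]=0;m[:,:290]=0;m[:,400:]=0
v,u=np.nonzero(m); P=np.array([at_z("top",q,0.001)[:2] for q in zip(u,v)])
print(len(P))
# lines: bay-frame y=+-85, x=-234
def f(p):
    c,s=np.cos(p[2]),np.sin(p[2]); L=(P-p[:2])@np.array([[c,-s],[s,c]])
    return np.min(np.abs(np.stack([L[:,1]-.085,L[:,1]+.085,L[:,0]+.234])),0)
r=least_squares(f,[.5226,-.2868,np.radians(-84.8)],loss="soft_l1",f_scale=.002)
print("bay lines",r.x,np.degrees(r.x[2]),np.sqrt(np.mean(r.fun**2)))
b=r.x
def fr(p,pts):
    c,s=np.cos(p[2]),np.sin(p[2]); pts=np.array(pts,float)
    return np.c_[p[0]+c*pts[:,0]-s*pts[:,1],p[1]+s*pts[:,0]+c*pts[:,1],pts[:,2]]
# caddy: from crop pixel corners (px/6.5+130, /6.5+180), z
C=[((120,105),(-.09,.065,.073)),((592,150),(.09,.065,.073)),((557,490),(.09,-.065,.073)),((78,440),(-.09,-.065,.073)),
   ((72,133),(-.088,.048,.12)),((52,412),(-.088,-.048,.12)),((655,332),(.118,0,.062))]
px=np.array([[x/6.5+130-.5,y/6.5+180-.5] for (x,y),_ in C]); L=[l for _,l in C]
g=lambda p:(proj("top",fr(p,L))-px).ravel()
r=least_squares(g,[.526,.235,np.radians(-96.3)],loss="soft_l1")
print("caddy",r.x,np.degrees(r.x[2]));print(r.fun.reshape(-1,2).round(2))
k=r.x
vis=cv2.resize(im[170:285,120:450],None,fx=2.4,fy=2.4,interpolation=cv2.INTER_CUBIC); vis=cv2.convertScaleAbs(vis,alpha=1.4)
pts=list(fr(k,L))+list(fr(b,[(0,0,.055),(-.234,.085,0),(-.234,-.085,0),(0,.085,0),(0,-.085,0),(.082,.1,.085),(.082,-.1,.085)]))
for q in proj("top",np.array(pts)): cv2.circle(vis,tuple(int(t) for t in ((q+.5)-[120,170])*2.4),2,(0,0,255),-1)
cv2.imwrite("pics/ov.png",vis)
print("bar",fr(k,[(-.088,0,.12)]),"strike",fr(k,[(.118,0,.055)]))
bR=np.array([[np.cos(b[2]),np.sin(b[2])],[-np.sin(b[2]),np.cos(b[2])]])
print("caddy in bay",bR@(k[:2]-b[:2]),np.degrees(k[2]-b[2]))
np.savez("est.npz",b=b,k=k)
E
```

```text
760
bay lines [ 0.52320734 -0.2893203  -1.47844117] -84.70843928461625 0.0023349580296938804
caddy [ 0.52738402  0.23360244 -1.67884112] -96.19051047042868
[[-1.33 -0.91]
 [ 0.5  -0.43]
 [ 0.32  1.07]
 [-0.73  1.38]
 [ 1.27  0.72]
 [-0.15 -0.93]
 [-0.01 -0.42]]
bar [[0.53687347 0.3210893  0.12      ]] strike [[0.51465952 0.11629052 0.055     ]]
caddy in bay [-0.52030901  0.05238486] -11.482071185812439
```

View pics/ov.png

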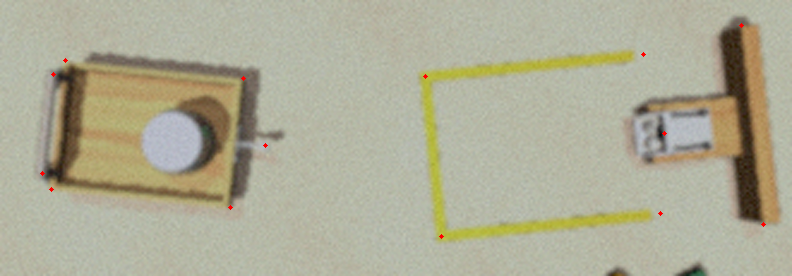

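The caddy is at (0.527, 0.234) with heading -96.2°, and the bay is at (0.523, -0.289) with heading -84.7°. The overlay fits both. The jaws now lie along -76°, so they need a turn of about -20°. I'll move to above the bar.

```bash
python3 -m jog '[[4,3.5,0.3,0],[4.2,3.6,0.3,0],[4.2,3.6,0.3,0],[4.2,3.6,0.3,0],[4.2,3.6,0.3,-2],[4.2,3.6,0,-2],[4.2,3.6,0,-2],[3,4,0,-2]]' 6 20; python3 -m jog '[[1,4.6,0,-2],[0.8,4.8,0,-2],[0.5,4.8,0,-2],[0.4,4.8,0,-2],[0.4,4.8,0,-2],[0,4.8,0,-2],[0,4.8,0,0],[0,4.8,0,0]]'
```

```text
time: 0.9
tool_pos: [0.4585, -0.3862, 0.2358]
orientation: [3.137, 0.158, 0.001]
wrist_force: [0.7, 0.2, -0.2]
gripper_width: 0.06
time: 1.7
tool_pos: [0.4872, -0.0036, 0.2361]
orientation: [3.137, -0.169, -0.0]
wrist_force: [0.9, -0.1, -0.7]
gripper_width: 0.0601
```

```bash
python3 -m jog '[[0.7,4.5,0,0],[0.7,4.5,0,0],[0.7,4.5,0,0],[0.7,4.5,0,0],[0.7,4.5,0,0],[0.7,4.5,0,0],[0.7,3.5,0,0],[0.3,1.8,0,0]]'; python3 - <<'E'
from h import *
s=ctrl.read_state();print(s["tool_pos"],s["orientation"],s["joint_pos"])
im,d=ctrl.read_camera("scene"); crop(im,280,80,460,230,4.3,"pics/s1.png")
E
```

```text
time: 2.5
tool_pos: [0.5389, 0.3213, 0.2356]
orientation: [-3.136, 0.162, 0.002]
wrist_force: [0.0, -0.2, 0.1]
gripper_width: 0.0603
[0.53893227 0.32125193 0.23560526] [-3.13605372e+00  1.62048119e-01  2.13632578e-03] [-0.25141524  0.42423208 -0.48376162  1.61671911  0.20894188  1.15280473
 -2.45790505]
```

View pics/s1.png

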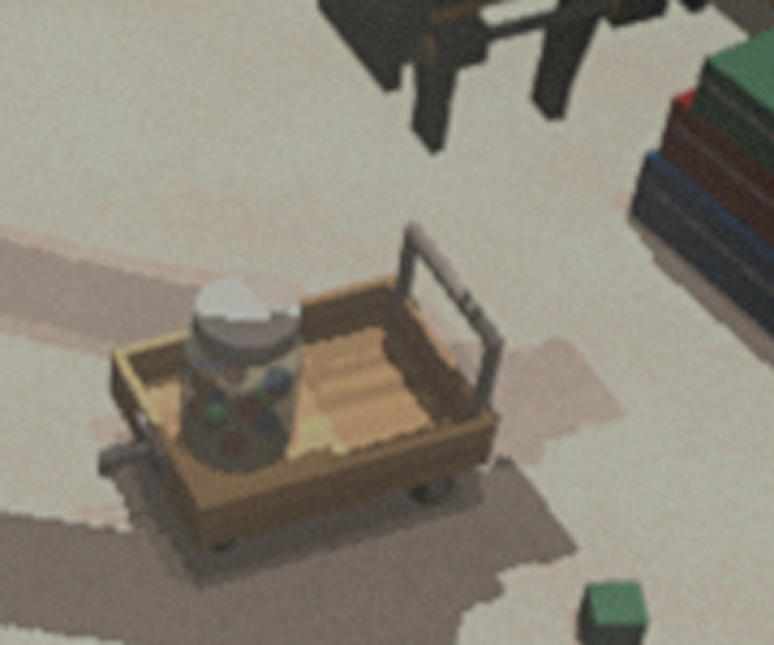

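```bash
python3 - <<'E'
from h import *
A=at_z("scene",[412/4.3+279.5,232/4.3+79.5],.122);B=at_z("scene",[490/4.3+279.5,336/4.3+79.5],.122)
print(A,B,(A+B)/2,np.linalg.norm(A-B),np.degrees(np.arctan2(*(B-A)[1::-1])))
E
python3 -m jog '[[-0.2,0.1,-1.5,-0.3],[0,0,-2,0],[0,0,-2,0],[0,0,-2,0],[0,0,-2,0],[0,0,-1.5,0],[0,0,-0.8,0],[0,0,0,0]]'
python3 - <<'E'
from h import *
im,d=ctrl.read_camera("scene"); crop(im,280,80,460,230,4.3,"pics/s2.png")
E
```

```text
[0.49149847 0.32347419 0.122     ] [0.58148152 0.31409528 0.122     ] [0.53649    0.31878474 0.122     ] 0.09047051917961682 -5.950432884908468
time: 3.35
tool_pos: [0.5373, 0.317, 0.1169]
orientation: [3.134, -0.178, -0.003]
wrist_force: [0.6, 0.4, 0.1]
gripper_width: 0.0599
```

View pics/s2.png

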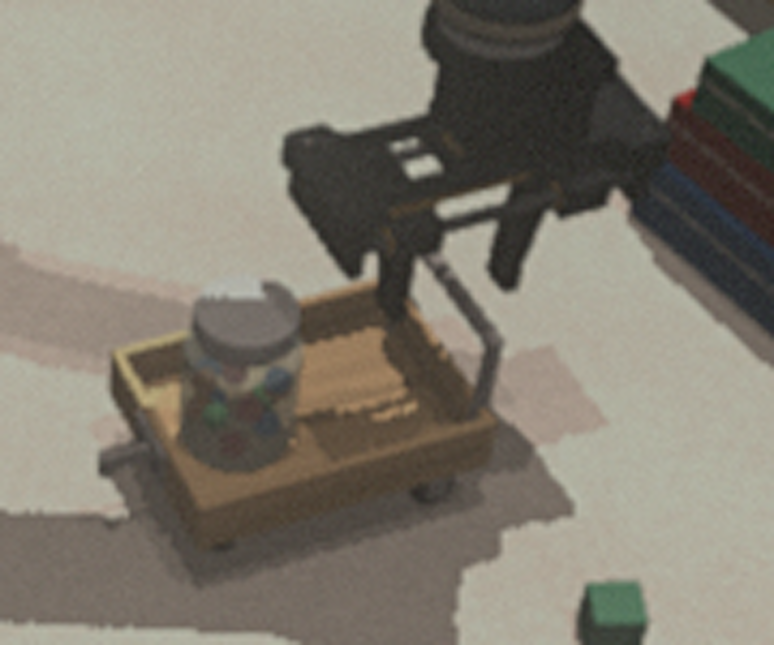

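The fingers straddle the bar, which runs from (430,255) to (490,340) in this crop. I'll lower 16 mm, shift 3 mm and close gently.

```bash
python3 -m jog '[[0,0.3,-0.8,0.3],[0,0,-0.7,0],[0,0,0,0],[0,0,0,0],[0,0,0,0],[0,0,0,0],[0,0,0,0],[0,0,0,0]]' 6 20;  python3 -m jog '[[0,0,0,0],[0,0,0,0],[0,0,0,0],[0,0,0,0],[0,0,0,0],[0,0,0,0],[0,0,0,0],[0,0,0,0]]' 0.5 20; python3 - <<'E'
from h import *
im,d=ctrl.read_camera("scene"); crop(im,280,80,460,230,4.3,"pics/s3.png")
s=ctrl.read_state();print(s["moment"])
E
```

```text
time: 4.2
tool_pos: [0.5379, 0.3216, 0.1034]
orientation: [-3.137, 0.168, -0.0]
wrist_force: [-1.4, 0.5, -0.1]
gripper_width: 0.0599
time: 5.0
tool_pos: [0.5378, 0.3216, 0.1032]
orientation: [3.137, -0.168, -0.0]
wrist_force: [0.2, 0.3, -1.1]
gripper_width: 0.0091
[ 0.05244775 -0.01607979 -0.02566086]
```

View pics/s3.png

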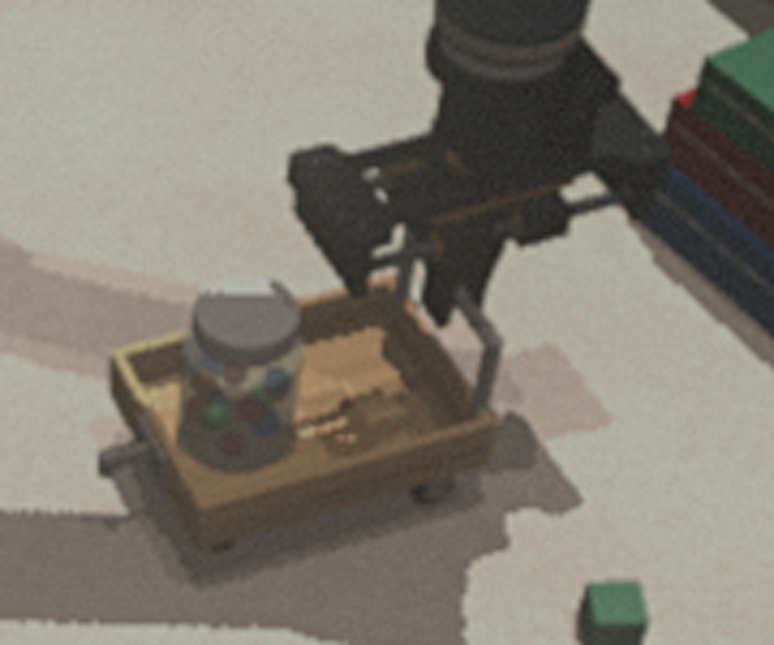

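Gripped: the opening reads 9 mm on the 10 mm bar. First, straight ahead along -96.1° for about 7 cm.

```bash
python3 -m jog '[[-0.03,-0.3,0,0],[-0.05,-0.5,0,0],[-0.07,-0.7,0,0],[-0.08,-0.7,0,0],[-0.07,-0.7,0,0],[-0.08,-0.7,0,0],[-0.07,-0.7,0,0],[-0.08,-0.7,0,0]]'; python3 -m jog '[[-0.07,-0.7,0,0],[-0.08,-0.7,0,0],[-0.07,-0.7,0,0],[-0.05,-0.5,0,0],[-0.03,-0.3,0,0],[0,0,0,0],[0,0,0,0],[0,0,0,0]]'; python3 - <<'E'
from h import *
a,d=ctrl.read_camera("top");cv2.imwrite("pics/t4.png",cv2.convertScaleAbs(cv2.resize(a[150:300,110:450],None,fx=2.3,fy=2.3,interpolation=cv2.INTER_CUBIC),alpha=1.4))
im,d=ctrl.read_camera("scene"); crop(im,250,80,430,230,4.3,"pics/s4.png")
s=ctrl.read_state();print(s["moment"])
E
```

```text
time: 5.85
tool_pos: [0.5324, 0.2709, 0.1032]
orientation: [3.137, -0.169, -0.0]
wrist_force: [-0.0, 1.4, 0.9]
gripper_width: 0.009
time: 6.65
tool_pos: [0.5295, 0.2427, 0.1032]
orientation: [3.137, -0.168, 0.0]
wrist_force: [-0.9, -0.1, -0.5]
gripper_width: 0.0091
[-0.04719159  0.19213637  0.00176909]
```

View pics/t4.png

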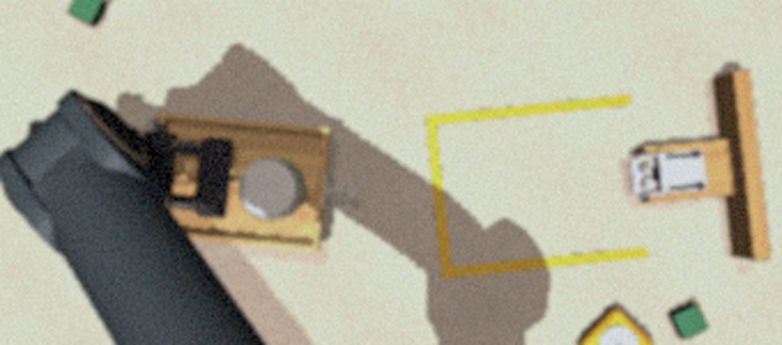

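View pics/s4.png

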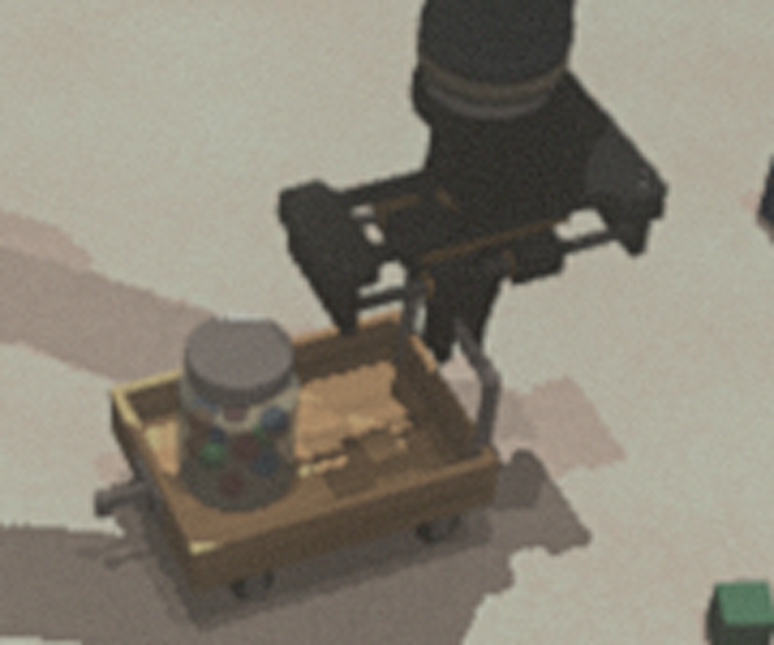

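The caddy follows and the visible castor now trails at (255,580). The tray's front corners are at (330,128) and (320,245) in the top crop. I'll check the caddy's pose and compute the steering path.

```bash
cat > plan.py <<'E'
from h import *
import sys
from scipy.interpolate import CubicHermiteSpline
b=np.load("est.npz")["b"]
def plan(bar,th,xend,xs):
    # bar xy world, heading th(world). steer axle centre to y=0 slope 0 at bay-frame x=xs, on to xend; prints bar pose steps
    c,s=np.cos(b[2]),np.sin(b[2]); Rb=np.array([[c,-s],[s,c]])
    p=Rb.T@(np.array(bar)-b[:2]); t=th-b[2]
    A=p+.022*np.array([np.cos(t),np.sin(t)])
    print("bay frame: bar",p.round(4),"heading deg",np.degrees(t).round(2),"strike",(p+.206*np.array([np.cos(t),np.sin(t)])).round(4))
    h=CubicHermiteSpline([A[0],xs],[A[1],0],[np.tan(t),0]); 
    X=np.arange(A[0],xend+1e-6,.007); out=[]
    for x in X:
        y,sl=(float(h(x)),float(h(x,1))) if x<xs else (0,0)
        a=np.arctan(sl); out.append(np.r_[Rb@(np.array([x,y])-.022*np.array([np.cos(a),np.sin(a)]))+b[:2],np.degrees(a+b[2])])
    return np.array(out)
E
python3 - <<'E'
from plan import *
q=lambda x,y:np.array([x/2.3+109.5,y/2.3+149.5])
L=at_z("top",q(331,127),.073);R=at_z("top",q(321,246),.073)
print(L,R,np.linalg.norm(L-R),np.degrees(np.arctan2(*(L-R)[1::-1]))-90)
o=plan([.5295,.2427],np.radians(-96.1),-.17,-.25)
print(len(o)); print(np.c_[np.diff(o,axis=0)[:,:2]*100,np.diff(o[:,2])].round(2).tolist())
E
```

```text
[0.57541625 0.05926337 0.073     ] [0.45106504 0.07063323 0.073     ] 0.12486992110854257 -95.22422369735068
bay frame: bar [-0.5292  0.0553] heading deg -11.39 strike [-0.3272  0.0146]
49
[[-0.06, -0.71, -0.55], [-0.07, -0.71, -0.5], [-0.07, -0.71, -0.45], [-0.08, -0.71, -0.4], [-0.09, -0.71, -0.35], [-0.09, -0.71, -0.3], [-0.1, -0.71, -0.26], [-0.11, -0.71, -0.21], [-0.11, -0.71, -0.16], [-0.11, -0.71, -0.12], [-0.12, -0.71, -0.07], [-0.12, -0.71, -0.03], [-0.12, -0.71, 0.02], [-0.12, -0.71, 0.07], [-0.12, -0.71, 0.11], [-0.12, -0.71, 0.16], [-0.12, -0.71, 0.21], [-0.12, -0.71, 0.25], [-0.12, -0.71, 0.3], [-0.12, -0.71, 0.35], [-0.11, -0.71, 0.4], [-0.11, -0.71, 0.44], [-0.11, -0.71, 0.49], [-0.1, -0.71, 0.54], [-0.1, -0.71, 0.59], [-0.09, -0.71, 0.64], [-0.08, -0.71, 0.69], [-0.08, -0.71, 0.74], [-0.07, -0.7, 0.79], [-0.06, -0.7, 0.85], [-0.05, -0.7, 0.9], [-0.04, -0.7, 0.95], [-0.03, -0.7, 1.0], [-0.02, -0.7, 1.05], [-0.01, -0.7, 1.11], [0.0, -0.7, 1.16], [0.02, -0.7, 0.96], [0.06, -0.7, 0.0], [0.06, -0.7, 0.0], [0.06, -0.7, 0.0], [0.06, -0.7, 0.0], [0.06, -0.7, 0.0], [0.06, -0.7, 0.0], [0.06, -0.7, 0.0], [0.06, -0.7, 0.0], [0.06, -0.7, 0.0], [0.06, -0.7, 0.0], [0.06, -0.7, 0.0]]
```

```bash
python3 -m jog '[[-0.06,-0.7,0,-0.5],[-0.07,-0.7,0,-0.5],[-0.07,-0.7,0,-0.45],[-0.08,-0.7,0,-0.4],[-0.09,-0.7,0,-0.35],[-0.09,-0.7,0,-0.3],[-0.1,-0.7,0,-0.25],[-0.11,-0.7,0,-0.2]]'; python3 -m jog '[[-0.11,-0.7,0,-0.16],[-0.11,-0.7,0,-0.12],[-0.12,-0.7,0,-0.07],[-0.12,-0.7,0,0],[-0.12,-0.7,0,0],[-0.12,-0.7,0,0.07],[-0.12,-0.5,0,0.1],[-0.05,-0.3,0,0.1]]'; python3 - <<'E'
from plan import *
a,d=ctrl.read_camera("top");np.save("t5.npy",a);cv2.imwrite("pics/t5.png",cv2.convertScaleAbs(cv2.resize(a[150:300,110:450],None,fx=2.3,fy=2.3,interpolation=cv2.INTER_CUBIC),alpha=1.4))
im,d=ctrl.read_camera("scene"); crop(im,200,80,380,230,4.3,"pics/s5.png")
s=ctrl.read_state();print(s["moment"],s["orientation"])
o=s["orientation"]; 
th=2*np.arctan(o[1]/o[0])-np.pi/2; print(np.degrees(th))
plan(s["tool_pos"][:2],th,-.17,-.25)
E
```

```text
time: 7.55
tool_pos: [0.523, 0.1858, 0.1033]
orientation: [-3.132, 0.25, -0.001]
wrist_force: [-0.6, -0.9, 0.8]
gripper_width: 0.0089
time: 8.35
tool_pos: [0.514, 0.1358, 0.1032]
orientation: [3.131, -0.252, -0.0]
wrist_force: [0.5, 1.1, -0.7]
gripper_width: 0.0091
[-0.11352384 -0.14144879  0.05981373] [ 3.13062948e+00 -2.52357874e-01 -4.62863404e-04]
-99.21721660900523
bay frame: bar [-0.4241  0.03  ] heading deg -14.51 strike [-0.2247 -0.0216]
```

View pics/t5.png

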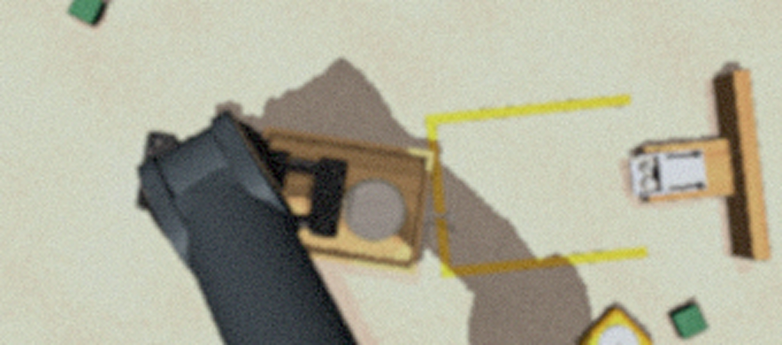

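View pics/s5.png

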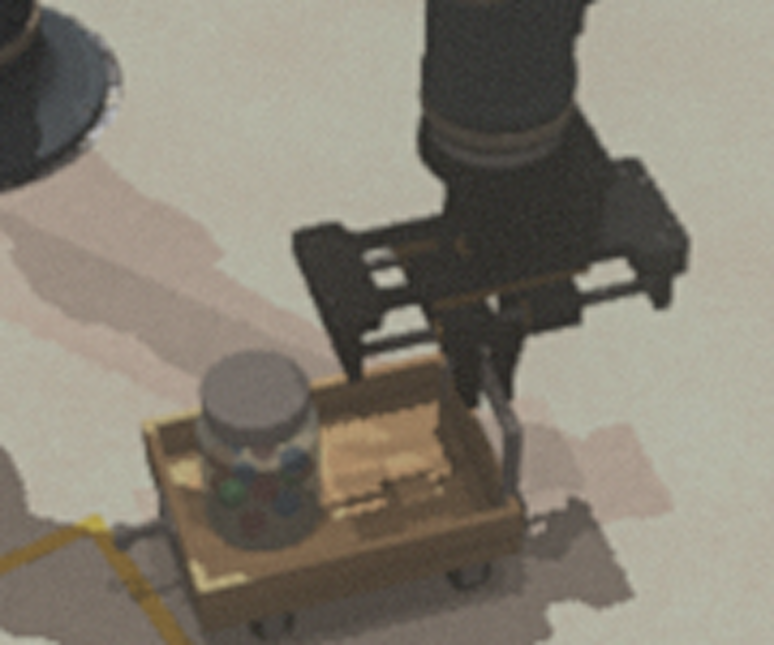

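The caddy now reaches the front yellow line, with front corners at (436,150) and (417,266) in the top crop. I'll compare that with the tool-derived pose.

```bash
python3 - <<'E'
from plan import *
q=lambda x,y:np.array([x/2.3+109.5,y/2.3+149.5])
L=at_z("top",q(437,150),.073);R=at_z("top",q(417,267),.073)
print(np.linalg.norm(L-R),np.degrees(np.arctan2(*(L-R)[1::-1]))-90,(L+R)/2)
s=ctrl.read_state();o=s["orientation"];th=2*np.arctan(o[1]/o[0])-np.pi/2
n=np.r_[np.cos(th),np.sin(th)]
print("pred front mid",s["tool_pos"][:2]+.178*n)
a=np.load("t5.npy")
x=proj("top",[np.r_[s["tool_pos"][:2]+k*n+w*np.r_[-n[1],n[0]],z] for k,w,z in((.178,.065,.073),(.178,-.065,.073),(.206,0,.062),(-.002,.065,.073),(-.002,-.065,.073))])
v=cv2.convertScaleAbs(cv2.resize(a[170:280,150:330],None,fx=4.4,fy=4.4,interpolation=cv2.INTER_CUBIC),alpha=1.8)
for p in x: cv2.circle(v,tuple(int(t) for t in (p+.5-[150,170])*4.4),2,(0,0,255),-1)
cv2.imwrite("pics/v5.png",v)
E
```

```text
0.12410352911821527 -100.31095638141817 [ 0.48925104 -0.0405475   0.073     ]
pred front mid [ 0.4854581  -0.03997948]
```

View pics/v5.png

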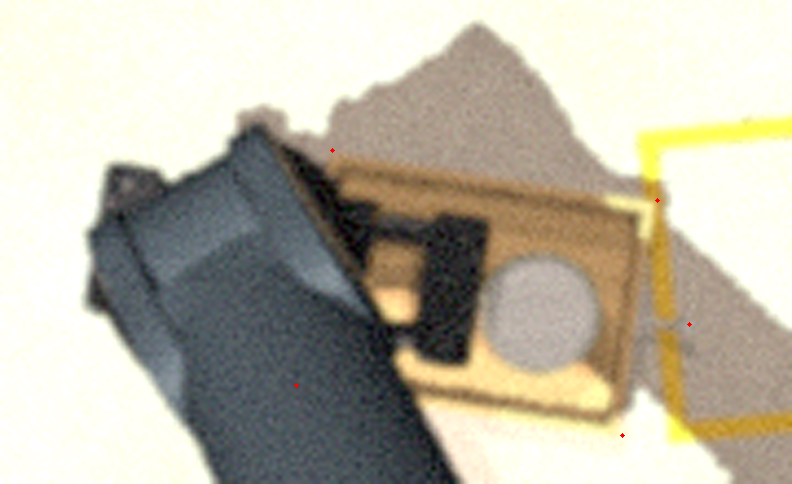

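The overlay agrees to about 2–3 mm. I'll replan from here.

```bash
python3 - <<'E'
from plan import *
s=ctrl.read_state();o=s["orientation"];th=2*np.arctan(o[1]/o[0])-np.pi/2
o=plan(s["tool_pos"][:2],th,-.2,-.255)
print(np.c_[np.diff(o,axis=0)[:,:2]*100,np.diff(o[:,2])].round(2).tolist())
E
```

```text
bay frame: bar [-0.4241  0.03  ] heading deg -14.51 strike [-0.2247 -0.0216]
[[-0.12, -0.71, 0.13], [-0.12, -0.71, 0.18], [-0.12, -0.71, 0.24], [-0.12, -0.71, 0.29], [-0.12, -0.71, 0.34], [-0.11, -0.71, 0.4], [-0.11, -0.71, 0.45], [-0.11, -0.71, 0.51], [-0.1, -0.71, 0.56], [-0.1, -0.71, 0.62], [-0.09, -0.71, 0.68], [-0.08, -0.71, 0.73], [-0.08, -0.71, 0.79], [-0.07, -0.7, 0.85], [-0.06, -0.7, 0.91], [-0.05, -0.7, 0.97], [-0.04, -0.7, 1.03], [-0.03, -0.7, 1.09], [-0.02, -0.7, 1.14], [-0.01, -0.7, 1.2], [0.01, -0.7, 1.26], [0.06, -0.7, 0.14], [0.06, -0.7, 0.0], [0.06, -0.7, 0.0], [0.06, -0.7, 0.0], [0.06, -0.7, 0.0], [0.06, -0.7, 0.0], [0.06, -0.7, 0.0]]
```

```bash
python3 -m jog '[[-0.12,-0.71,0,0.13],[-0.12,-0.71,0,0.18],[-0.12,-0.71,0,0.24],[-0.12,-0.71,0,0.3],[-0.12,-0.71,0,0.35],[-0.11,-0.71,0,0.4],[-0.11,-0.71,0,0.45],[-0.11,-0.71,0,0.5]]'; python3 -m jog '[[-0.1,-0.7,0,0.55],[-0.1,-0.7,0,0.6],[-0.1,-0.7,0,0.7],[-0.08,-0.7,0,0.75],[-0.08,-0.7,0,0.8],[-0.07,-0.7,0,0.85],[-0.05,-0.5,0,0.65],[0,0,0,0]]'; cat > look.py <<'E'
from plan import *
import sys
n_=sys.argv[1]
s=ctrl.read_state();o=s["orientation"];th=2*np.arctan(o[1]/o[0])-np.pi/2
n=np.r_[np.cos(th),np.sin(th)]
print(s["time"],s["tool_pos"],np.degrees(th),s["wrist_force"],s["moment"])
o=plan(s["tool_pos"][:2],th,float(sys.argv[2]),float(sys.argv[3]))
print(np.c_[np.diff(o,axis=0)[:,:2]*100,np.diff(o[:,2])].round(2).tolist())
a,d=ctrl.read_camera("top");np.savez(f"top{n_}.npz",im=a,d=d)
x=proj("top",[np.r_[s["tool_pos"][:2]+k*n+w*np.r_[-n[1],n[0]],z] for k,w,z in((.178,.065,.073),(.178,-.065,.073),(.206,0,.062))])
v=cv2.convertScaleAbs(cv2.resize(a[170:280,270:450],None,fx=4.4,fy=4.4,interpolation=cv2.INTER_CUBIC),alpha=1.8)
for p in x: cv2.circle(v,tuple(int(t) for t in (p+.5-[270,170])*4.4),2,(0,0,255),-1)
cv2.imwrite(f"pics/v{n_}.png",v)
im,d=ctrl.read_camera("scene"); crop(im,70,140,330,330,3,f"pics/s{n_}.png")
E
python3 look.py 6 -.2 -.25
```

```text
time: 9.25
tool_pos: [0.5043, 0.0791, 0.1032]
orientation: [3.136, -0.181, -0.001]
wrist_force: [-1.6, 0.5, 0.5]
gripper_width: 0.0091
time: 10.05
tool_pos: [0.4989, 0.0313, 0.1031]
orientation: [3.14, -0.049, -0.0]
wrist_force: [-0.8, -0.6, 1.0]
gripper_width: 0.0093
10.05 [0.49892712 0.03129454 0.10312638] -91.79306322243191 [-0.78913961 -0.60125562  0.98467356] [-0.05933888  0.35687525 -0.15248106]
bay frame: bar [-0.3215  0.0054] heading deg -7.08 strike [-0.1171 -0.02  ]
[[-0.06, -0.7, 1.33], [-0.05, -0.7, 1.22], [-0.03, -0.7, 1.12], [-0.01, -0.7, 1.01], [0.01, -0.7, 0.9], [0.02, -0.7, 0.78], [0.03, -0.7, 0.67], [0.06, -0.7, 0.06], [0.06, -0.7, 0.0], [0.06, -0.7, 0.0], [0.06, -0.7, 0.0], [0.06, -0.7, 0.0], [0.06, -0.7, 0.0], [0.06, -0.7, 0.0]]
```

View pics/v6.png

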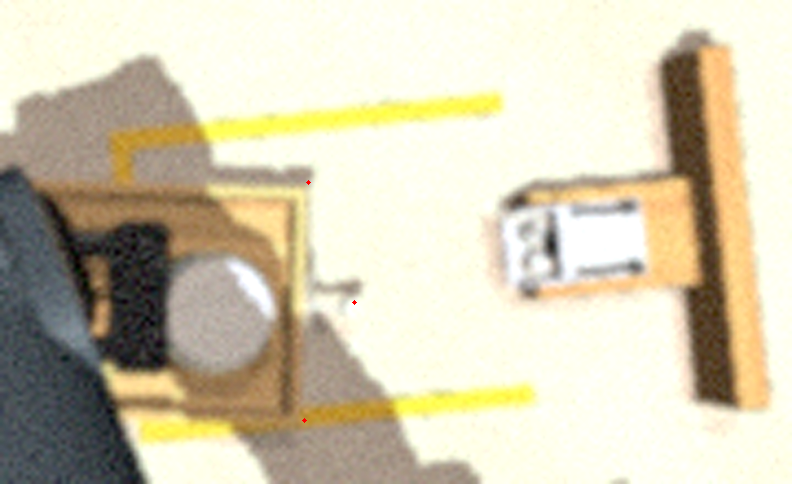

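View pics/s6.png

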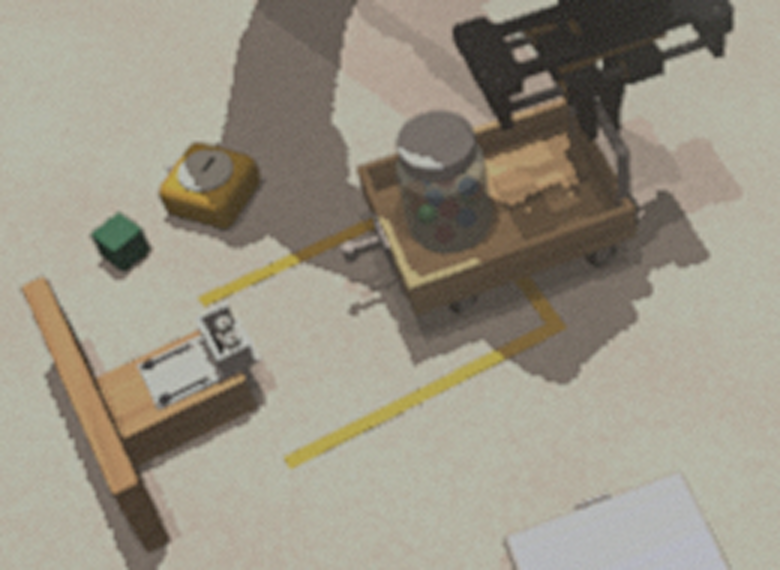

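```bash
python3 - <<'E'
from plan import *
a=np.load("top6.npz"); v=cv2.resize(a["im"][200:260,320:440],None,fx=6.5,fy=6.5,interpolation=cv2.INTER_CUBIC); cv2.imwrite("pics/z6.png",v)
im,d=ctrl.read_camera("scene"); crop(im,120,190,240,280,6.5,"pics/zs6.png")
E
```

```text
(no output)
```

View pics/z6.png

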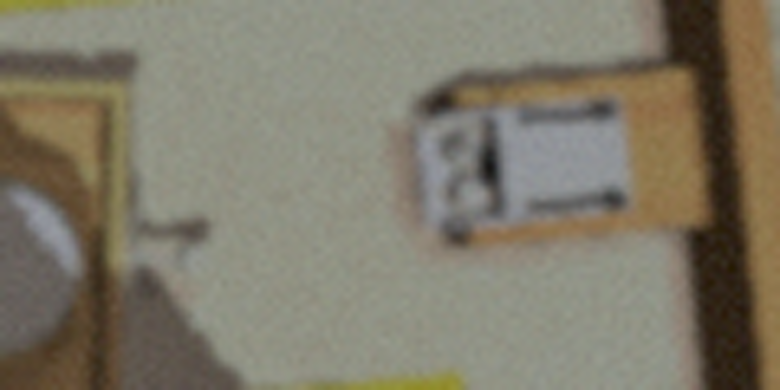

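View pics/zs6.png

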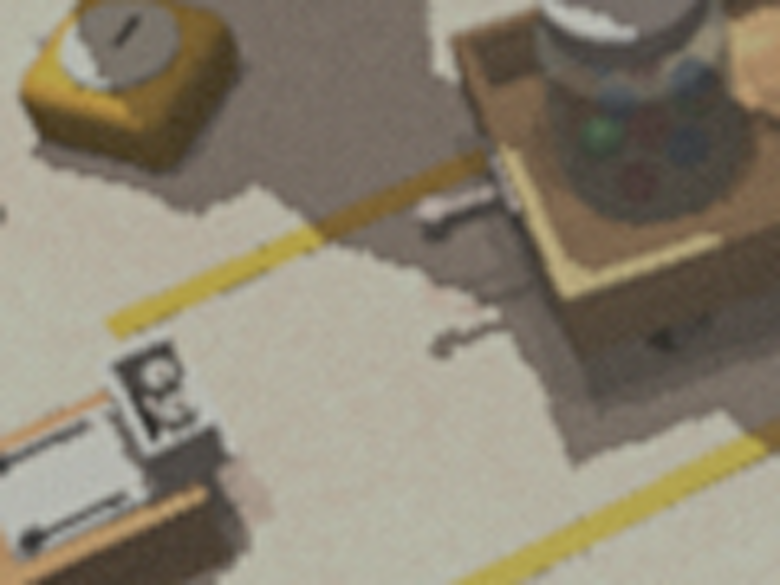

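```bash
python3 - <<'E'
from plan import *
c,s=np.cos(b[2]),np.sin(b[2]);Rb=np.array([[c,-s],[s,c]])
f=lambda P:(Rb.T@(P[:2]-b[:2])*1000).round(1)
t=lambda x,y:np.array([x/6.5+319.5,y/6.5+199.5]); q=lambda x,y:np.array([x/6.5+119.5,y/6.5+189.5])
print("catch top",f(at_z("top",t(460,167),.062)),"scene",f(at_z("scene",q(163,395),.062)))
print("strike scene",f(at_z("scene",q(430,208),.062)),"top tip",f(at_z("top",t(185,250),.062)))
for x,y in((108,328),(770,445),): print(f(at_z("scene",q(x,y),0)))
# block corners/plate mid axis in top: plate front corners z .062?
print(f(at_z("top",t(416,112),.048)),f(at_z("top",t(435,228),.048)))
L,R=at_z("top",t(133,83),.073),None;print("FL",f(L))
E
```

```text
catch top [-16.2   1.5] scene [-8.5  1.7]
strike scene [-116.8  -22.9] top tip [-122.1  -19. ]
[ -6.9 -85.4]
[-184.8   88. ]
[-27.4  23.7] [-25.  -20.7]
FL [-136.3   44.9]
```

The strike is at about (-117, -21) mm in the bay frame, and the catch appears near x = -12 mm on the centre line. Now I'll straighten up.

```bash
python3 -m jog '[[-0.06,-0.7,0,1.3],[-0.05,-0.7,0,1.2],[-0.03,-0.7,0,1.1],[-0.01,-0.7,0,1.0],[0.01,-0.7,0,0.9],[0.02,-0.6,0,0.8],[0.03,-0.3,0,0.6],[0,0,0,0]]';python3 look.py 7 -.2 -.235; python3 - <<'E'
from plan import *
a=np.load("top7.npz"); v=cv2.resize(a["im"][200:260,320:440],None,fx=6.5,fy=6.5,interpolation=cv2.INTER_CUBIC); cv2.imwrite("pics/z7.png",v)
im,d=ctrl.read_camera("scene"); crop(im,120,190,240,280,6.5,"pics/zs7.png")
E
```

```text
time: 11.0
tool_pos: [0.4981, -0.012, 0.1032]
orientation: [3.138, 0.141, -0.0]
wrist_force: [-1.1, -0.4, -0.3]
gripper_width: 0.0095
11.0 [ 0.49812461 -0.01198644  0.10317027] -84.86666349376158 [-1.13950626 -0.44036105 -0.28576515] [-0.13687705  0.2487326  -0.09774817]
bay frame: bar [-0.2785  0.0006] heading deg -0.16 strike [-0.0725  0.    ]
[[0.12, -0.69, -1.74], [0.04, -0.7, -0.01], [-0.02, -0.7, 1.73], [0.06, -0.7, 0.18], [0.06, -0.7, 0.0], [0.06, -0.7, 0.0], [0.06, -0.7, 0.0], [0.06, -0.7, 0.0]]
```

View pics/v7.png

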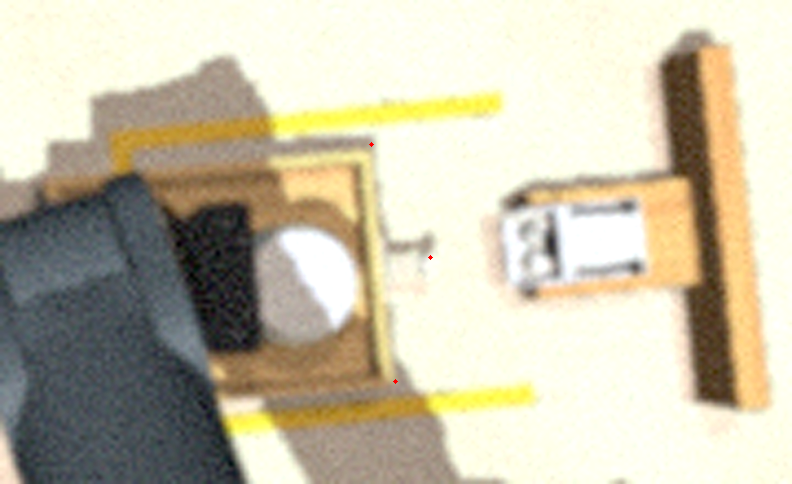

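View pics/zs7.png

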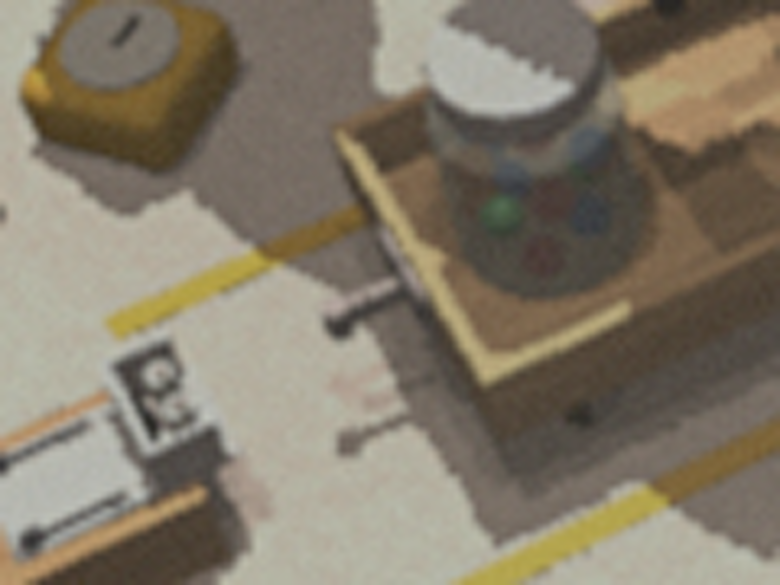

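View pics/z7.png

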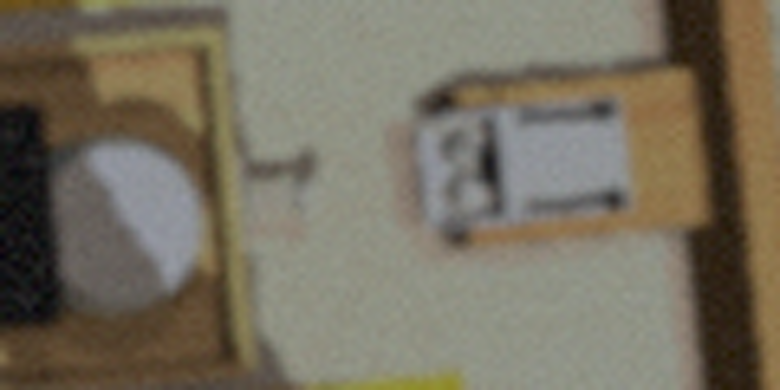

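```bash
python3 - <<'E'
from plan import *
c,s=np.cos(b[2]),np.sin(b[2]);Rb=np.array([[c,-s],[s,c]])
f=lambda P:(Rb.T@(P[:2]-b[:2])*1000).round(1)
t=lambda x,y:np.array([x/6.5+319.5,y/6.5+199.5]); q=lambda x,y:np.array([x/6.5+119.5,y/6.5+189.5])
print("strike scene",f(at_z("scene",q(337,316),.062)),"top tip",f(at_z("top",t(303,190),.062)))
L=at_z("top",t(224,22),.073);R=at_z("top",t(256,372),.073);print(f(L),f(R),(f(L)+f(R))/2)
L=at_z("scene",q(345,128),.073);R=at_z("scene",q(487,385),.073);print(f(L),f(R),(f(L)+f(R))/2)
E
```

```text
strike scene [-70.6   2.8] top tip [-75.7  -1.1]
[-100.2   64. ] [-102.3  -66.2] [-101.25   -1.1 ]
[-104.5  -62.7] [-99.3  63.8] [-101.9     0.55]
```

Strike relative to catch: +1 mm laterally by the scene camera and -2.6 mm by the top camera, so it is centred within error. Heading is within 1°. I'll advance 32 mm straight, then feel slowly.

```bash
python3 -m jog '[[0.03,-0.3,0,0],[0.05,-0.5,0,0.1],[0.05,-0.5,0,0.1],[0.05,-0.5,0,0],[0.05,-0.5,0,0],[0.05,-0.5,0,0],[0.03,-0.3,0,0],[0.01,-0.1,0,0]]'; python3 -m jog '[[0,0,0,0],[0,0,0,0],[0,0,0,0],[0,0,0,0],[0,0,0,0],[0.01,-0.1,0,0],[0.01,-0.1,0,0],[0.01,-0.1,0,0]]'; python3 look.py 8 -.2 -.235
```

```text
time: 11.95
tool_pos: [0.5017, -0.0439, 0.1033]
orientation: [3.138, 0.146, 0.001]
wrist_force: [1.4, -0.2, -1.3]
gripper_width: 0.0089
time: 12.75
tool_pos: [0.5017, -0.0462, 0.1033]
orientation: [-3.138, -0.147, -0.0]
wrist_force: [1.7, 1.3, -1.3]
gripper_width: 0.0089
12.75 [ 0.50166242 -0.04620782  0.10325905] -84.61827624704489 [ 1.70965343  1.27118536 -1.25572897] [ 0.11454376 -0.17187915  0.08405075]
bay frame: bar [-0.2441  0.001 ] heading deg 0.09 strike [-0.0381  0.0013]Traceback (most recent call last):
  File "look.py", line 7, in <module>
    o=plan(s["tool_pos"][:2],th,float(sys.argv[2]),float(sys.argv[3]))
  File "plan.py", line 11, in plan
    h=CubicHermiteSpline([A[0],xs],[A[1],0],[np.tan(t),0]);
    x, dx, y, axis, dydx = prepare_input(x, y, axis, dydx)
                           ~~~~~~~~~~~~~^^^^^^^^^^^^^^^^^^
    raise ValueError("`x` must be strictly increasing sequence.")
ValueError: `x` must be strictly increasing sequence.
```

```bash
python3 -m jog '[[0.01,-0.1,0,0],[0.01,-0.1,0,0],[0.01,-0.1,0,0],[0.01,-0.1,0,0],[0.01,-0.1,0,0],[0.01,-0.1,0,0],[0.01,-0.1,0,0],[0.01,-0.1,0,0]]'; python3 - <<'E'
from plan import *
a,d=ctrl.read_camera("top"); cv2.imwrite("pics/z8.png",cv2.resize(a[200:260,320:440],None,fx=6.5,fy=6.5,interpolation=cv2.INTER_CUBIC))
im,d=ctrl.read_camera("scene"); crop(im,120,190,240,280,6.5,"pics/zs8.png")
E
```

```text
time: 13.55
tool_pos: [0.5025, -0.0543, 0.1033]
orientation: [3.138, 0.147, 0.0]
wrist_force: [0.7, -0.3, -0.5]
gripper_width: 0.0091
```

View pics/z8.png

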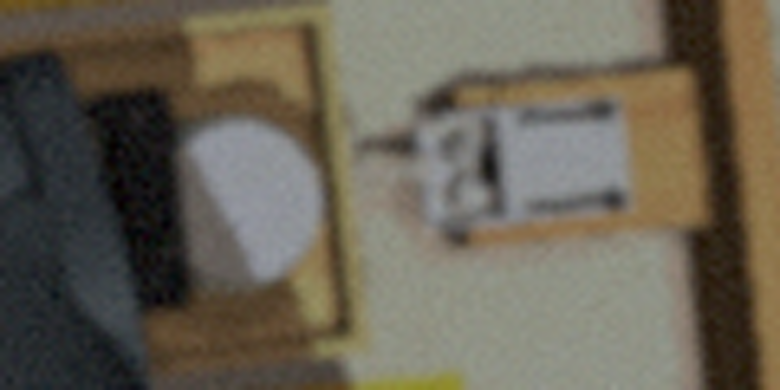

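View pics/zs8.png

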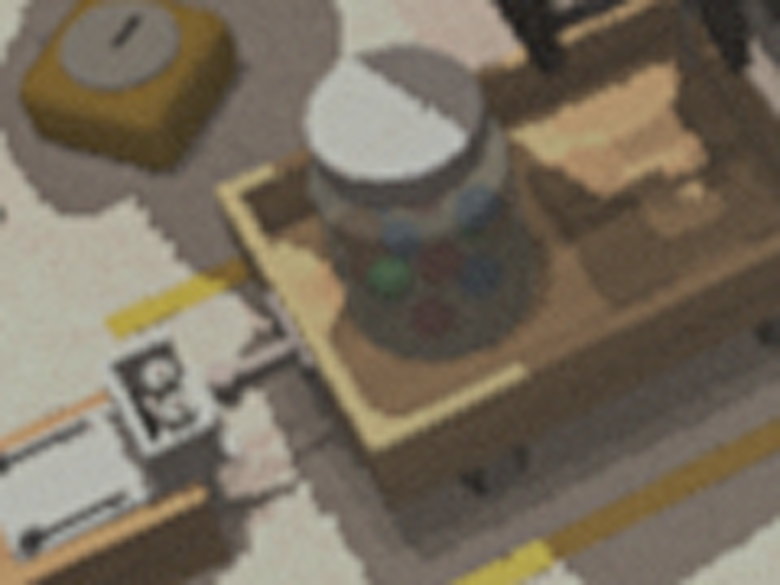

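The strike's nose is just before the rollers and lined up. Now I'll push at 5 mm/s and feel for the rollers.

```bash
python3 -m jog '[[0.005,-0.05,0,0],[0.005,-0.05,0,0],[0.005,-0.05,0,0],[0.005,-0.05,0,0],[0.005,-0.05,0,0],[0.005,-0.05,0,0],[0.005,-0.05,0,0],[0.005,-0.05,0,0]]'
```

```text
time: 14.45
tool_pos: [0.5028, -0.0583, 0.1032]
orientation: [3.138, 0.147, 0.0]
wrist_force: [2.0, 1.2, -0.9]
gripper_width: 0.0093
```

```bash
python3 -m jog '[[0.005,-0.05,0,0],[0.005,-0.05,0,0],[0.005,-0.05,0,0],[0.005,-0.05,0,0],[0.005,-0.05,0,0],[0.005,-0.05,0,0],[0.005,-0.05,0,0],[0.005,-0.05,0,0]]'
```

```text
time: 15.25
tool_pos: [0.5032, -0.0623, 0.1032]
orientation: [3.138, 0.147, 0.0]
wrist_force: [0.7, 0.1, -0.7]
gripper_width: 0.0091
```

```bash
python3 -m jog '[[0.004,-0.04,0,0],[0.004,-0.04,0,0],[0.004,-0.04,0,0],[0.004,-0.04,0,0],[0.004,-0.04,0,0],[0.004,-0.04,0,0],[0.004,-0.04,0,0],[0.004,-0.04,0,0]]'
```

```text
time: 16.05
tool_pos: [0.5035, -0.0654, 0.1032]
orientation: [-3.138, -0.147, 0.0]
wrist_force: [0.9, 0.5, -0.1]
gripper_width: 0.0093
```

```bash
python3 -m jog '[[0.004,-0.04,0,0],[0.004,-0.04,0,0],[0.004,-0.04,0,0],[0.004,-0.04,0,0],[0.004,-0.04,0,0],[0.004,-0.04,0,0],[0.004,-0.04,0,0],[0.004,-0.04,0,0]]'
```

```text
time: 16.85
tool_pos: [0.5037, -0.0674, 0.1032]
orientation: [-3.137, -0.148, 0.0]
wrist_force: [0.2, 6.3, 0.7]
gripper_width: 0.0091
```

Contact: 6.3 N at strike x ≈ -17 mm, which puts the catch line near -11 mm as seen. I'll go on slowly.

```bash
python3 -m jog '[[0.003,-0.03,0,0],[0.003,-0.03,0,0],[0.003,-0.03,0,0],[0.003,-0.03,0,0],[0.003,-0.03,0,0],[0.002,-0.02,0,0],[0.002,-0.02,0,0],[0,0,0,0]]'
```

```text
time: 17.65
tool_pos: [0.504, -0.0708, 0.1032]
orientation: [3.138, 0.147, -0.0]
wrist_force: [1.3, 3.0, 0.5]
gripper_width: 0.0092
```

```bash
python3 -m jog '[[0.003,-0.03,0,0],[0.003,-0.03,0,0],[0.003,-0.03,0,0],[0.003,-0.03,0,0],[0.003,-0.03,0,0],[0.002,-0.02,0,0],[0,0,0,0],[0,0,0,0]]'
```

```text
time: 18.45
tool_pos: [0.5042, -0.0727, 0.1032]
orientation: [3.138, 0.147, -0.0]
wrist_force: [0.9, -1.6, -0.3]
gripper_width: 0.0091
```

The force has reversed to -1.6 N: the head is past the rollers and is being drawn in. On to the stop.

```bash
python3 -m jog '[[0.002,-0.02,0,0],[0.002,-0.02,0,0],[0.002,-0.02,0,0],[0.002,-0.02,0,0],[0.002,-0.02,0,0],[0,0,0,0],[0,0,0,0],[0,0,0,0]]'
```

```text
time: 19.25
tool_pos: [0.5043, -0.0735, 0.1032]
orientation: [3.138, 0.147, 0.0]
wrist_force: [1.1, -1.0, -0.2]
gripper_width: 0.0093
```

```bash
python3 -m jog '[[0.002,-0.02,0,0],[0.002,-0.02,0,0],[0.002,-0.02,0,0],[0.002,-0.02,0,0],[0.002,-0.02,0,0],[0,0,0,0],[0,0,0,0],[0,0,0,0]]'
```

```text
time: 20.05
tool_pos: [0.5044, -0.0747, 0.1032]
orientation: [3.138, 0.147, -0.0]
wrist_force: [1.5, -3.3, -1.6]
gripper_width: 0.0092
```

```bash
python3 -m jog '[[0.002,-0.02,0,0],[0.002,-0.02,0,0],[0.002,-0.02,0,0],[0.002,-0.02,0,0],[0.002,-0.02,0,0],[0,0,0,0],[0,0,0,0],[0,0,0,0]]'
```

```text
time: 20.85
tool_pos: [0.5044, -0.0749, 0.1032]
orientation: [-3.138, -0.148, 0.0]
wrist_force: [0.6, -0.3, -1.4]
gripper_width: 0.0092
```

```bash
python3 -m jog '[[0.001,-0.01,0,0],[0.001,-0.01,0,0],[0.001,-0.01,0,0],[0.001,-0.01,0,0],[0,0,0,0],[0,0,0,0],[0,0,0,0],[0,0,0,0]]'
```

```text
time: 21.65
tool_pos: [0.5045, -0.075, 0.1032]
orientation: [-3.137, -0.148, 0.0]
wrist_force: [-0.2, 4.2, 0.0]
gripper_width: 0.009
```

The tool stopped at y = -0.075 and the force is rising, so it is on the stop, about 9 mm past first contact as expected. One small firm press.

```bash
python3 -m jog '[[0.001,-0.01,0,0],[0.001,-0.01,0,0],[0.001,-0.01,0,0],[0.001,-0.01,0,0],[0,0,0,0],[0,0,0,0],[0,0,0,0],[0,0,0,0]]'
```

```text
time: 22.45
tool_pos: [0.5045, -0.0751, 0.1032]
orientation: [-3.137, -0.148, 0.0]
wrist_force: [-0.8, 6.1, -0.1]
gripper_width: 0.0095
```

It is firmly home at 6 N. I'll relax the command, open the fingers and rise.

```bash
python3 -m jog '[[-0.005,0.05,0,0],[-0.005,0.05,0,0],[0,0,0,0],[0,0,0,0],[0,0,0,0],[0,0,0,0],[0,0,0,0],[0,0,0,0]]'; python3 -m jog '[[0,0,0,0],[0,0,0,0],[0,0,0,0],[0,0,0,0],[0,0,0,0],[0,0,0,0],[0,0,0,0],[0,0,0,0]]' 4.5; python3 - <<'E'
from h import *
im,d=ctrl.read_camera("scene"); crop(im,100,80,320,250,3.5,"pics/s9.png")
E
```

```text
time: 23.25
tool_pos: [0.5045, -0.0751, 0.1032]
orientation: [3.138, 0.147, 0.0]
wrist_force: [-0.4, 3.8, -0.2]
gripper_width: 0.0094
time: 24.05
tool_pos: [0.5045, -0.0751, 0.1032]
orientation: [3.138, 0.147, 0.0]
wrist_force: [-0.2, 0.5, 1.0]
gripper_width: 0.0448
```

View pics/s9.png

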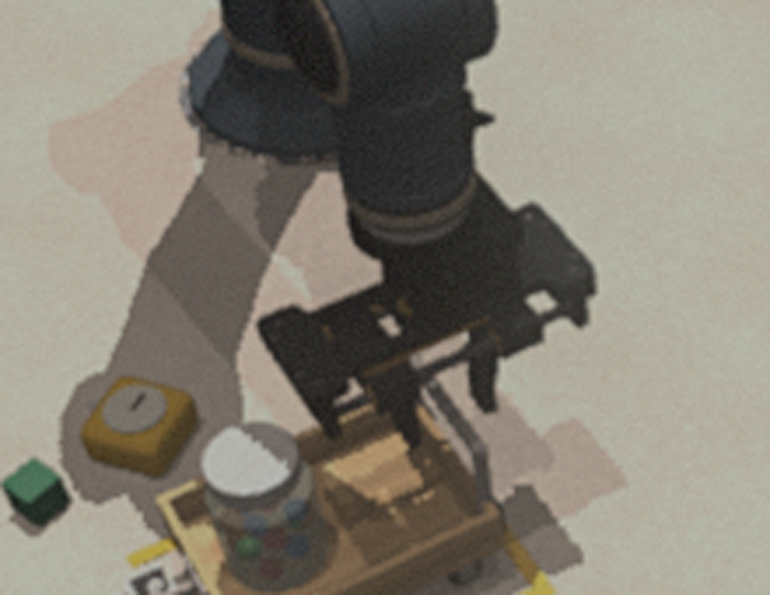

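The fingers are open on both sides of the bar, at about (400,400) and (485,380), and touch nothing. I'll rise, then back away.

```bash
python3 -m jog '[[0,0,0.5,0],[0,0,1,0],[0,0,2,0],[0,0,2,0],[0,0,2,0],[0,0,2,0],[0,0,2,0],[0,0,1,0]]'; python3 -m jog '[[0,1,1,0],[0,3,1,0],[0,4,0,0],[0,4,0,0],[0,4,0,0],[0,4,0,0],[0,2,0,0],[0,0,0,0]]';  python3 -m jog '[[0,4,0,0],[0,4,0,0],[0,4,0,0],[0,4,0,0],[0,2,0,0],[0,0,0,0],[0,0,0,0],[0,0,0,0]]'; python3 - <<'E'
from plan import *
a,d=ctrl.read_camera("top");np.savez("top9.npz",im=a,d=d)
cv2.imwrite("pics/t9.png",a)
crop(cv2.convertScaleAbs(a,alpha=1.3),290,170,450,290,5,"pics/z9.png")
im,d=ctrl.read_camera("scene"); cv2.imwrite("pics/s10.png",im)
E
```

```text
time: 24.9
tool_pos: [0.5055, -0.0749, 0.2308]
orientation: [3.137, 0.147, 0.006]
wrist_force: [0.0, -0.7, 0.4]
gripper_width: 0.0448
time: 25.7
tool_pos: [0.5031, 0.1497, 0.2482]
orientation: [-3.135, -0.159, 0.001]
wrist_force: [-0.8, -0.2, -0.2]
gripper_width: 0.0449
time: 26.5
tool_pos: [0.5051, 0.3227, 0.2478]
orientation: [3.136, 0.143, -0.0]
wrist_force: [0.4, -0.4, -0.4]
gripper_width: 0.0451
```

View pics/z9.png

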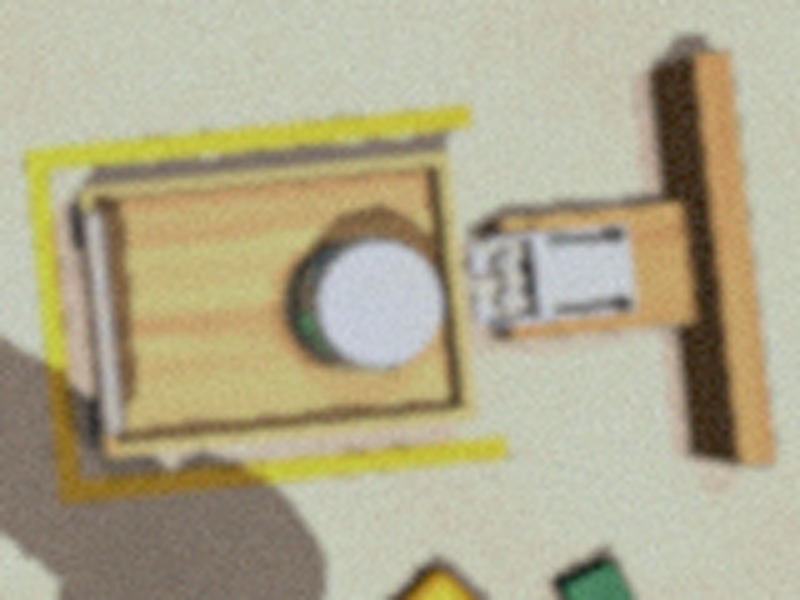

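View pics/s10.png

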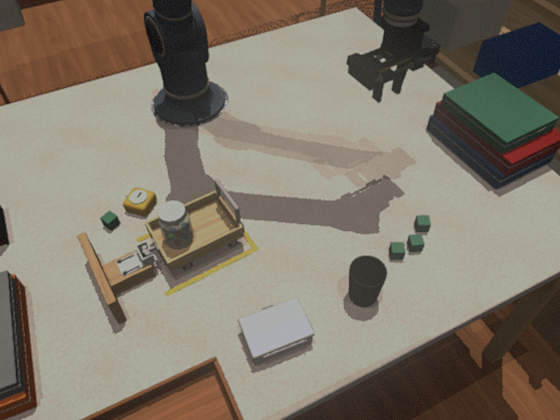

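View pics/t9.png

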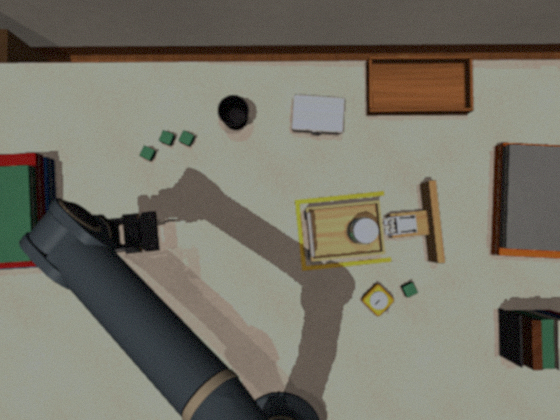

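```bash
python3 - <<'E'
from plan import *
c,s=np.cos(b[2]),np.sin(b[2]);Rb=np.array([[c,-s],[s,c]])
f=lambda P:(Rb.T@(P[:2]-b[:2])*1000).round(1)
t=lambda x,y:np.array([x/5+289.5,y/5+169.5])
for (x,y) in((447,155),(471,412),(82,192),(105,455)): print(f(at_z("top",t(x,y),.073)))
print("bar",f(at_z("top",t(92,210),.12)),f(at_z("top",t(114,432),.12)))
print(ctrl.finish_job())
E
```

```text
[-39.5  63.7]
[-41.4 -60.8]
[-217.1   63.7]
[-219.2  -63.3]
bar [-216.4   53.1] [-216.9  -50.4]
the job is handed in; nothing more can be done
None
```

I pushed the caddy into the bay and pressed it home on the catch. I then released it, moved the arm clear and handed the job in at about 26.7 s; the hand-in gives no verdict.

- **Castors:** I pushed it straight for 79 mm before any steering, with the strike still about 330 mm short of the bay. One front castor was visible and looked trailed. I did not measure either castor's angle and could not see the other one, so that check rests on the distance pushed.
- **Catch:** It met the rollers at about 6 N. The force then dropped and reversed as the head was drawn in. It rose again on the stop, where I pressed to about 6 N. The largest force I read was 6.3 N, but I only had readings at the end of each 0.8 s move.
- **Final position:** The strike stopped about 9 mm before the bay's origin by the tool reading, and about 12 mm before it by the camera. Both are inside the -15 to +21 mm limits.
- **Centring and squareness:** The caddy was centred within about 1 mm and square within about 1° by the top camera. While lining up, the two cameras disagreed on the sideways position by about 4 mm, so I steered between them.
- **Other things:** In the last pictures the jar stands upright in the tray and the other games things look where they started, by eye. I could not measure the contact force after letting go.

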